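# Brace the glaze sprayer's pressure tank in the bench corner and release its safety cap

### The job

Push the square pressure tank along the table until it sits flat against both wooden stop rails of the bench corner. Then, with the tank staying braced there, turn its black cap anticlockwise (seen from above) to its first stop without pressing it, let it rest there a moment, then press it down and turn it on past the stop so that it is released and springs up. Leave everything else on the table where it stands.

Things in the scene. Friction and masses are not known exactly. Their poses are not given: they have to be found in the camera images.
- tank: Loose white pressure tank, 0.7 to 1 kg; 5 to 12 N slide it. Square body 130 x 130 mm, 76 mm high, flat upright sides; origin at the centre of its underside, x and y square to its sides, z up. Black cap on its middle. On top: the curved steel guide rail (point guide) and a brass outlet at the -x -y corner, 45 mm from both axes, up to 93 mm high. 116 mm high with the cap, 128 when released.
- corner: Fixed L of two brown wooden rails, 22 mm thick, 45 mm high. Origin on the table where the centre of the fully seated tank belongs (its sides then parallel to these axes). Far rail: inner face at x = +65 mm, runs along y from -340 to +85 mm. Side rail: inner face at y = +65 mm, runs along x from -220 to +65 mm.
- cap_turn (a joint): Turn of the cap about its upright axis, rad, grows anticlockwise from above; starts at 0 to 0.25. Unpressed it stops at about 0.70 (first stop: an ear on its edge meets a tooth hanging from the steel guide). Held down 6 mm or more it goes on; past about 1.05 the cap is free of the guide. End stop 1.35. Friction about 0.1 N m; stays where left.
- cap_lift (a joint): Height of the cap, m: 0 at rest under the guide, negative when pressed, bottom at -0.008. Spring: about 8 N starts it moving, 11 N holds it at the bottom. It must be below -0.0055 to pass the first stop. Released, it rises by itself to about +0.012.
- cap_top (a point): Centre of the top of the cap's grip bar, on the cap axis, 116 mm above the table at rest; x axis along the bar (tank x turned by cap_turn). The cap is a black disc, 100 mm across, 10 mm thick, its top 18 mm below this point, with an upright straight bar across its middle, 92 mm long, 20 mm wide, 18 mm high, bare disc on both sides of it.
- guide (a point): Middle of the steel guide rail fixed on the tank, 98 mm above the table: an arc 51 to 64 mm from the cap axis, from 0.25 to 1.4 rad anticlockwise from the tank's x axis.
- glue_jar: Loose closed pale jar, steel lid, 68 mm across, 105 mm high, 0.45 kg; origin at the centre of its underside. It stands in one of the two ways into the corner: where the tank would pass along the far rail, or along the side rail. The other way is free. Must not be moved.
- sheet: Thin paper pattern sheet, 105 x 148 mm, stuck flat to the table in the free way; the tank slides over it. Origin at its centre.
- varnish: Loose bottle, 66 mm across, 170 mm high, near the right-hand end of the far rail; origin at the centre of its underside. Must not be moved.
- tin: Loose tin, 90 mm across, 110 mm high, left of the side rail; origin at the centre of its underside. Must not be moved.
- mug: Loose white mug, 80 mm across, 95 mm high with a handle, left of the side rail; origin at the centre of its underside. Must not be moved.
- stamp: Loose wooden hand stamp, 100 x 70 mm, 67 mm high with its knob, left of the side rail; origin at the centre of its underside. Must not be moved.
- brush: Loose brush, 200 mm long, lying to the right of the tank; origin at its middle, along its x. Must not be moved.

How it is judged:
By the outcome, as a careful person would: the job done as asked, in the order asked, and still so for the second after the job is handed in, with the robot touching nothing.
It also fails if it takes over 72 s, if anything falls off the work surface, if the arm or the gripper's body presses on something with over 40 N, if the wrist force passes 120 N, or if a joint passes its speed limit or range.

### The arm

A 6-joint arm with a two-finger parallel gripper is mounted at the origin on the work surface. World frame = base frame: x ahead of the robot, y to its left, z up, the work surface at z = 0. Lengths are in mm, angles in rad, forces in N, time in s.
With the tool pointing down it reaches from about 300 to 750 mm from the base axis. Payload 8.5 kg.
Tool frame: the origin (TCP) lies midway between the tips of the shut fingers; the grasp point (between the pads) lies behind it (env.grip_depth is the z of the grasp point in the tool frame, in mm); z points along the fingers, y is the line along which they close (so a half turn about z gives the same grasp; the last joint's range is limited). The gripper opens to 85 mm and grips with 20 to 120 N. Pads are 22 mm wide; open, the fingers measure 114 mm over their backs; the gripper's body (76 mm by 85 mm) begins 54 mm behind the grasp point. The pads swing forward as they close: fully open they stand 13 mm farther back than shut.
Start: joints at [-1.44, 0.381, 1.297, -0, 1.464, -0.215], TCP at [186.416, -517.426, 231.322] pointing down, gripper open.
Joint ranges: [-3.11, 3.11], [-0.89, 2.33], [0.22, 2.48], [-1.42, 4.56], [0.17, 2.85], [-2.88, 2.88]. Speed limits (rad/s): [2.39, 2.39, 3.14, 3.14, 3.14, 3.14].

### API

Orientations are given as a 3x3 rotation matrix whose columns are the frame's x, y, z axes.
In Python, from bench import readout, imaging, env gives the robot as it stands. The module is installed in compiled form; this text tells all that it offers.
- The arm moves only by the shell command python3 -m handwheel 'ROWS' [FORCE]. ROWS is JSON, a list of rows, each an object with "slide": the shift along the world's x, y, z in cm, a list of three; "turn": the turn about the world's z in rad; "fingers": the finger opening in cm, from 0 to 8.54. A call has 1 to 20 rows; each row is the pose to reach, as a shift and turn from the pose commanded when the call began; what a row does not reach only later rows make up. A row lasts 1/12 s, in which the tool goes at most 41.7 mm and 7.16 degrees, less where a joint would pass 70% of its speed; a pose out of reach is approached as far as the arm can. A call with a gripper value outside its range is refused whole. The fingers move at their own pace and stop on an object; FORCE is the grip in N (left out, the last holds). Time passes only in rows, so rows that repeat a pose let the fingers close. It gives the time, the measured TCP pose, the force, the opening and the grip force at its end, in the units of the state.
- readout.sense(): the state, without advancing time (a new reading comes with each control period).
- imaging.capture(name): name is "scene" or "top" or "wrist"; returns the picture (420x560x3 uint8, red, green, blue); there is no depth.
- imaging.calibration(name): a dict with "fovy" (degrees; the focal length in pixels is half the picture's height over the tangent of half this angle, whatever the lens; pixels are square), "cx", "cy" (the principal point, pixels), "extrinsics" (4x4, takes a point from camera to world coordinates); the wrist camera has in their place "tool_from_camera" (4x4, takes a point from camera to tool coordinates, whose origin is the TCP and whose axes are the flange's). Camera axes: x right, y down, z forward; pixel columns grow to the right and rows downward; lengths in mm; the calibration is good to about 2 mm. A picture is of the moment at which its call begins: read the wrist's pose just before it. calibration takes no time and is no camera call.
- env.close_job(): hands the job in; it is judged then, once.
The state is a dict: "time": time; "joint_positions": joint angles; "dq": joint speeds; "effort": joint torques, N m; "position": TCP position; "ee_rot": TCP orientation; "ft_force": force on the tool from outside, world axes, zero at the start; "moment": the same for the moment, N m; "gripper_width": finger opening in mm; "grip_force": force on a finger pad.
Only numpy, scipy, OpenCV 4.12 (cv2) and the standard library are available. Lean on these libraries where they do the work, as an engineer would, in place of code of your own. Each camera call takes 0.05 s, during which the arm holds its last target. There are 200 camera calls.

## Working session

There is one attempt and no reset: what is moved stays moved. The work goes in short steps, Python scripts to look and compute and a shell command to move; the robot and the scene stay as the last step left them, time stands still between calls to the robot, and variables do not carry over. Pictures are saved under pics/ and viewed, at most 10 in all, crops included, and the job is handed in when it is done.

```bash
mkdir -p pics
python3 - <<'E'
from bench import readout, imaging, env
import cv2, numpy as np
for n in ("scene","top"):
    cv2.imwrite(f"pics/{n}0.png", imaging.capture(n)[:,:,::-1])
    c=imaging.calibration(n); print(n,c["fovy"],c["cx"],c["cy"]); print(np.round(c["extrinsics"],3).tolist())
c=imaging.calibration("wrist");print(c)
s=readout.sense();print(s["time"],s["position"],np.round(s["ee_rot"],3).tolist(),env.grip_depth)
E
```

```text
scene 43.93667706124563 287.32760282680675 215.04147654295605
[[-0.042, 0.817, -0.575, 1322.524], [0.999, 0.029, -0.031, 32.939], [-0.009, -0.576, -0.818, 1258.671], [0.0, 0.0, 0.0, 1.0]]
top 47.917759244705124 290.11081314650346 215.77542753446363
[[0.003, -0.995, 0.103, 355.275], [-1.0, -0.003, 0.004, -23.665], [-0.003, -0.103, -0.995, 1368.278], [0.0, 0.0, 0.0, 1.0]]
{'fovy': 62.62351528949746, 'cx': 286.57817260314494, 'cy': 203.4556168433353, 'tool_from_camera': array([[ 5.64967330e-05, -9.62584078e-01, -2.70983191e-01,
         6.87624406e+01],
       [ 9.99999868e-01, -8.37953482e-05,  5.06145024e-04,
         8.28220804e-01],
       [-5.09914272e-04, -2.70983183e-01,  9.62583947e-01,
        -1.43503188e+02],
       [ 0.00000000e+00,  0.00000000e+00,  0.00000000e+00,
         1.00000000e+00]])}
0.1 [ 186.38299906 -517.18644351  230.77736602] [[0.941, 0.339, -0.0], [0.339, -0.941, 0.001], [0.0, -0.001, -1.0]] -18.700000000000003
```

View pics/top0.png

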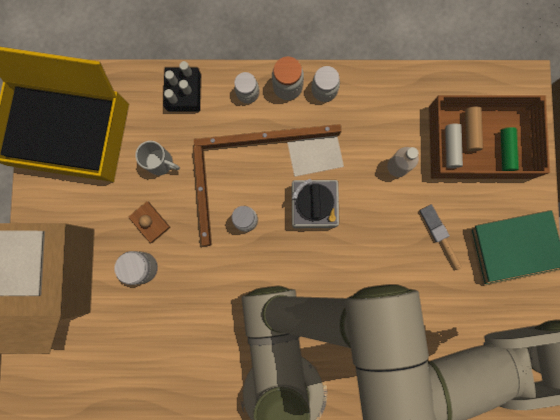

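View pics/scene0.png

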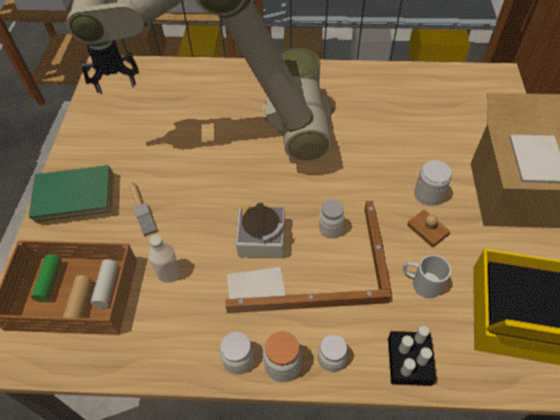

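The jar (243,218 in the top view) blocks the side-rail way. The far-rail way, with the sheet at (316,155), is free. The tank is at (316,204) and the corner near (203,142). I'll measure next.

```bash
cat > h.py <<'E'
import numpy as np, cv2
from bench import readout, imaging, env
def cam(n):
    c=imaging.calibration(n); f=210/np.tan(np.radians(c["fovy"]/2))
    if n=="wrist":
        s=readout.sense(); T=np.eye(4);T[:3,:3]=s["ee_rot"];T[:3,3]=s["position"]; E=T@c["tool_from_camera"]
    else: E=np.array(c["extrinsics"])
    return f,c["cx"],c["cy"],E
def ray(cm,uv,z):
    f,cx,cy,E=cm; uv=np.atleast_2d(uv).astype(float)
    d=np.c_[(uv[:,0]-cx)/f,(uv[:,1]-cy)/f,np.ones(len(uv))]@E[:3,:3].T
    o=E[:3,3]; return o+d*((z-o[2])/d[:,2])[:,None]
def proj(cm,p):
    f,cx,cy,E=cm; q=(np.atleast_2d(p)-E[:3,3])@E[:3,:3]
    return np.c_[cx+f*q[:,0]/q[:,2],cy+f*q[:,1]/q[:,2]]
E
python3 - <<'E'
from h import *
im=cv2.imread("pics/top0.png"); cm=cam("top")
hsv=cv2.cvtColor(im,cv2.COLOR_BGR2HSV)
# rail: dark reddish brown
m=((hsv[...,2]<125)&(hsv[...,1]>110)).astype(np.uint8); m[:, :190]=0;m[:,345:]=0;m[:120]=0;m[250:]=0
n,l,st,ce=cv2.connectedComponentsWithStats(m)
print([(i,st[i].tolist()) for i in range(1,n) if st[i][4]>30])
big=1+np.argmax(st[1:,4]); ys,xs=np.where(l==big)
P=ray(cm,np.c_[xs,ys],45)
for name,sel in (("far",(xs>225)),("side",(ys>160))):
    q=P[sel][:,:2].astype(np.float32); r=cv2.minAreaRect(q); v=cv2.fitLine(q,cv2.DIST_HUBER,0,.01,.01).ravel()
    print(name,r,v,np.degrees(np.arctan2(v[1],v[0])))
c=cv2.resize(im[110:260,180:355],None,fx=4,fy=4,interpolation=cv2.INTER_CUBIC); cv2.imwrite("pics/c1.png",c)
E
```

```text
[(1, [330, 125, 11, 5, 38]), (4, [192, 131, 149, 117, 2084]), (13, [282, 186, 51, 46, 376]), (15, [225, 216, 21, 19, 155])]
far ((721.7825927734375, 3.1115570068359375), (35.86743927001953, 329.6931457519531), 5.952867031097412) [ 1.0768777e-01 -9.9418479e-01  7.1520435e+02  1.0333062e+01] -83.817955
side ((528.1751098632812, 230.7967071533203), (246.42245483398438, 34.262046813964844), 6.071040153503418) [9.9459302e-01 1.0384950e-01 5.2901398e+02 2.3062326e+02] 5.960885
```

View pics/c1.png

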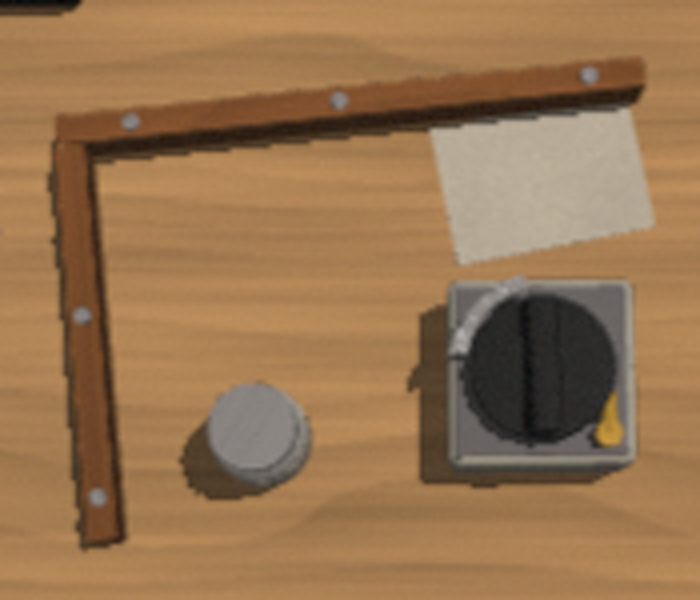

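Run:
```python
from h import *
cm=cam("top"); F=lambda a:np.array(a)/4.+[180,110]
W=lambda a,z:np.round(ray(cm,F(a),z)[:,:2],1)
c=W([[90,143],[640,88],[88,150],[125,540]],45)
print("rail",c.tolist())
t=W([[449,282],[634,282],[634,461],[449,461]],76); print("tank",t.tolist(),t.mean(0))
print("bar",W([[543,296],[543,440]],116).tolist())
print("jar lid",W([[252,436]],105), "sheet",W([[430,127],[630,107],[655,225],[457,265]],0).tolist())
print("varn/tip", np.round(ray(cm,[[411,154]],170),0))
# refine corner
th=np.radians(6.0); ex=np.array([np.cos(th),np.sin(th)]);ey=np.array([-ex[1],ex[0]])
fx=np.mean(c[:2]@ex); sy=np.mean(c[2:]@ey)
print("far c@ex",c[:2]@ex,"side",c[2:]@ey)
O=ex*(fx-65)+ey*(sy-65); print("corner origin",O,"tank in corner", (t.mean(0)-O)@ex,(t.mean(0)-O)@ey)
```

```text
rail [[693.6, 232.6], [734.6, -161.0], [688.5, 233.9], [410.0, 201.8]]
tank [[587.8, -24.4], [588.1, -152.5], [463.8, -151.5], [463.4, -24.7]] [525.775 -88.275]
bar [[571.3, -87.4], [474.3, -87.2]]
jar lid [[477.5 107.7]] sheet [[717.7, -10.1], [733.1, -158.1], [644.4, -175.8], [614.2, -30.3]]
varn/tip [[ 641. -331.  170.]]
far c@ex [714.11370718 713.74670175] side [160.65082437 157.83784855]
corner origin [635.52408125 161.55973316] tank in corner -135.26270502516417 -236.99420954440447
```

```bash
python3 -m handwheel '[{"slide":[12,22,0],"turn":-0.1,"fingers":4},{"slide":[23.9,42.7,0],"turn":-0.242,"fingers":4},{"slide":[23.9,42.7,0],"turn":-0.242,"fingers":4},{"slide":[23.9,42.7,0],"turn":-0.242,"fingers":4},{"slide":[23.9,42.7,0],"turn":-0.242,"fingers":4},{"slide":[23.9,42.7,0],"turn":-0.242,"fingers":4},{"slide":[23.9,42.7,0],"turn":-0.242,"fingers":4},{"slide":[23.9,42.7,0],"turn":-0.242,"fingers":4},{"slide":[23.9,42.7,0],"turn":-0.242,"fingers":4},{"slide":[23.9,42.7,0],"turn":-0.242,"fingers":4},{"slide":[23.9,42.7,0],"turn":-0.242,"fingers":4},{"slide":[23.9,42.7,0],"turn":-0.242,"fingers":4},{"slide":[23.9,42.7,0],"turn":-0.242,"fingers":4},{"slide":[23.9,42.7,0],"turn":-0.242,"fingers":4},{"slide":[23.9,42.7,0],"turn":-0.242,"fingers":4},{"slide":[23.9,42.7,0],"turn":-0.242,"fingers":4},{"slide":[23.9,42.7,0],"turn":-0.242,"fingers":4},{"slide":[23.9,42.7,0],"turn":-0.242,"fingers":4}]'
python3 - <<'E'
from h import *
cm=cam("wrist"); im=imaging.capture("wrist"); cv2.imwrite("pics/w1.png",im[:,:,::-1])
s=readout.sense(); print(s["position"],s["ft_force"],s["joint_positions"])
E
```

```text
time: 1.6
position: [425.1, -91.3, 231.3]
ee_rot: [[0.995, 0.102, -0.0], [0.102, -0.995, -0.0], [-0.0, 0.0, -1.0]]
ft_force: [-0.4, 0.5, -0.2]
gripper_width: 40.0
grip_force: 0.0
[425.17007953 -91.13112178 231.30151362] [0.65171358 0.14521529 0.40124344] [-4.84768823e-01  1.77749829e-01  1.59087022e+00 -1.40349429e-06
  1.37309659e+00  9.83770089e-01]
```

View pics/w1.png

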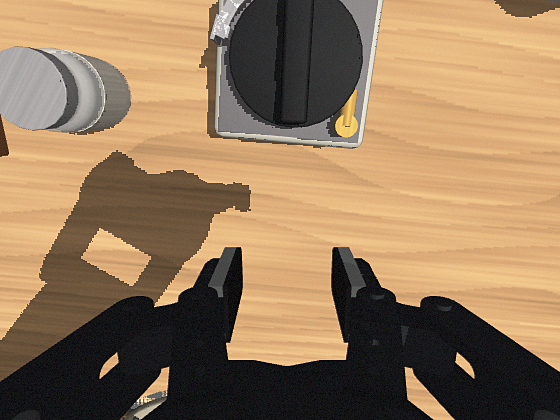

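The tank's near edge runs from (218,133) to (360,147), so its yaw is about 0. The outlet at (345,125) and the bar are as expected, and the way is clear. I'll lower the tool and push.

```bash
python3 -m handwheel '[{"slide":[0,0,-9],"turn":0,"fingers":4},{"slide":[0,0,-18.5],"turn":0,"fingers":4},{"slide":[0,0,-18.5],"turn":0,"fingers":4},{"slide":[0,0,-18.5],"turn":0,"fingers":4},{"slide":[0,0,-18.5],"turn":0,"fingers":4},{"slide":[0,0,-18.5],"turn":0,"fingers":4},{"slide":[0,0,-18.5],"turn":0,"fingers":4}]'
python3 -m handwheel '[{"slide":[1,0.1,0],"turn":0,"fingers":4},{"slide":[1.5,0.15,0],"turn":0,"fingers":4},{"slide":[2,0.2,0],"turn":0,"fingers":4},{"slide":[2.5,0.25,0],"turn":0,"fingers":4},{"slide":[3,0.3,0],"turn":0,"fingers":4},{"slide":[3.5,0.35,0],"turn":0,"fingers":4},{"slide":[4,0.4,0],"turn":0,"fingers":4},{"slide":[4.5,0.45,0],"turn":0,"fingers":4},{"slide":[5,0.5,0],"turn":0,"fingers":4},{"slide":[5.5,0.55,0],"turn":0,"fingers":4},{"slide":[6,0.6,0],"turn":0,"fingers":4}]'
python3 - <<'E'
from h import *
im=imaging.capture("wrist"); cv2.imwrite("pics/w2.png",im[:,:,::-1]); a=imaging.capture("scene")[130:360,190:420,::-1]; cv2.imwrite("pics/s2.png",np.hstack([cv2.resize(a,None,fx=1.74,fy=1.74),cv2.resize(im[...,::-1],(400,400))]))
E
```

```text
time: 2.23
position: [425.4, -90.8, 46.3]
ee_rot: [[0.995, 0.103, -0.001], [0.103, -0.995, 0.001], [-0.001, -0.001, -1.0]]
ft_force: [0.8, 0.1, 0.3]
gripper_width: 39.9
grip_force: 0.0
time: 3.15
position: [484.7, -84.5, 47.0]
ee_rot: [[0.995, 0.104, -0.002], [0.104, -0.995, -0.0], [-0.002, 0.0, -1.0]]
ft_force: [-7.1, -1.9, 6.1]
gripper_width: 40.3
grip_force: 3.9
```

View pics/s2.png

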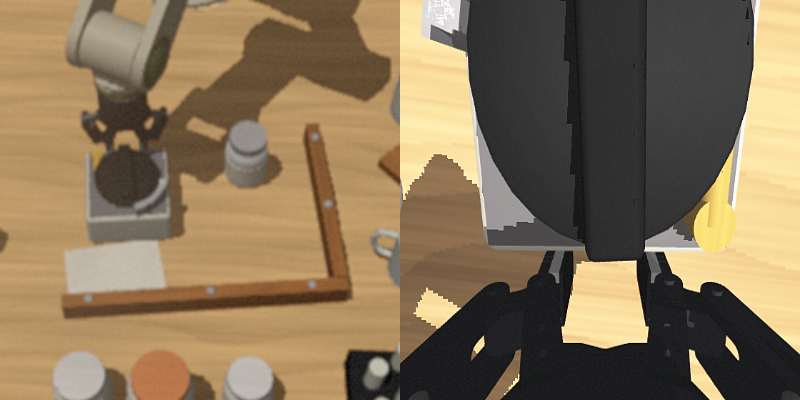

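Contact was clean at about 7 N, and the tank is square to the fingers. I'll push on to the far rail.

```bash
python3 -m handwheel '[{"slide":[0.7,0.07,0],"turn":0,"fingers":4},{"slide":[1.4,0.14,0],"turn":0,"fingers":4},{"slide":[2.1,0.21,0],"turn":0,"fingers":4},{"slide":[2.8,0.29,0],"turn":0,"fingers":4},{"slide":[3.5,0.36,0],"turn":0,"fingers":4},{"slide":[4.2,0.43,0],"turn":0,"fingers":4},{"slide":[4.9,0.51,0],"turn":0,"fingers":4},{"slide":[5.6,0.58,0],"turn":0,"fingers":4},{"slide":[6.3,0.65,0],"turn":0,"fingers":4},{"slide":[7,0.73,0],"turn":0,"fingers":4},{"slide":[7.7,0.8,0],"turn":0,"fingers":4},{"slide":[8.4,0.87,0],"turn":0,"fingers":4},{"slide":[8.8,0.92,0],"turn":0,"fingers":4},{"slide":[8.8,0.92,0],"turn":0,"fingers":4}]'
python3 -m handwheel '[{"slide":[0.2,0.02,0],"turn":0,"fingers":4},{"slide":[0.4,0.04,0],"turn":0,"fingers":4},{"slide":[0.6,0.06,0],"turn":0,"fingers":4},{"slide":[0.8,0.08,0],"turn":0,"fingers":4}]'
python3 -m handwheel '[{"slide":[0.15,0.02,0],"turn":0,"fingers":4},{"slide":[0.3,0.03,0],"turn":0,"fingers":4}]'
```

```text
time: 4.42
position: [573.6, -75.1, 46.5]
ee_rot: [[0.995, 0.104, -0.0], [0.104, -0.995, 0.0], [-0.0, -0.0, -1.0]]
ft_force: [-1.1, 0.2, 0.1]
gripper_width: 39.9
grip_force: 0.5
time: 4.75
position: [580.4, -74.3, 46.5]
ee_rot: [[0.995, 0.104, -0.002], [0.104, -0.995, 0.0], [-0.002, -0.0, -1.0]]
ft_force: [-6.5, -1.1, 4.6]
gripper_width: 40.1
grip_force: 3.4
time: 4.92
position: [583.4, -74.1, 46.5]
ee_rot: [[0.995, 0.104, -0.002], [0.104, -0.995, 0.0], [-0.002, -0.0, -1.0]]
ft_force: [-7.2, -0.8, 3.7]
gripper_width: 39.9
grip_force: 3.4
```

```bash
for i in 1; do python3 -m handwheel '[{"slide":[0.15,0.02,0],"turn":0,"fingers":4},{"slide":[0.3,0.03,0],"turn":0,"fingers":4}]' | grep -E "posi|ft"; python3 -m handwheel '[{"slide":[0.15,0.02,0],"turn":0,"fingers":4},{"slide":[0.3,0.03,0],"turn":0,"fingers":4}]'| grep -E "posi|ft";  done
```

```text
position: [586.4, -73.7, 46.5]
ft_force: [-7.2, -0.9, 4.3]
position: [587.6, -73.6, 46.5]
ft_force: [-23.4, -4.4, 14.6]
```

The tank reached the far rail, with the force jumping to 24 N. Next I go round to its -y side.

```bash
python3 -m handwheel '[{"slide":[-2,-0.2,0],"turn":0,"fingers":4},{"slide":[-3.5,-0.35,0],"turn":0,"fingers":4},{"slide":[-3.5,-0.35,4],"turn":0.1,"fingers":7},{"slide":[-3.5,-0.35,8],"turn":0.2,"fingers":7},{"slide":[-3.5,-0.35,12],"turn":0.3,"fingers":7},{"slide":[-1,-4,12],"turn":0.4,"fingers":7},{"slide":[2,-7,12],"turn":0.5,"fingers":7},{"slide":[5,-10.6,12],"turn":0.6,"fingers":7},{"slide":[8.4,-10.6,12],"turn":0.7,"fingers":7},{"slide":[8.4,-10.6,12],"turn":0.82,"fingers":7},{"slide":[8.4,-10.6,12],"turn":0.94,"fingers":7},{"slide":[8.4,-10.6,12],"turn":1.06,"fingers":7},{"slide":[8.4,-10.6,12],"turn":1.18,"fingers":7},{"slide":[8.4,-10.6,12],"turn":1.3,"fingers":7},{"slide":[8.4,-10.6,12],"turn":1.42,"fingers":7},{"slide":[8.4,-10.6,12],"turn":1.54,"fingers":7},{"slide":[8.4,-10.6,12],"turn":1.571,"fingers":7},{"slide":[8.4,-10.6,12],"turn":1.571,"fingers":7},{"slide":[8.4,-10.6,12],"turn":1.571,"fingers":7}]'
python3 - <<'E'
from h import *
cm=cam("wrist"); im=imaging.capture("wrist"); t=imaging.capture("top")[100:270,170:440,::-1]
cv2.imwrite("pics/w3.png",im[:,:,::-1])
cv2.imwrite("pics/c3.png",np.hstack([cv2.resize(im[...,::-1],(400,300)),cv2.resize(t,(400,252))[:300] if 0 else cv2.copyMakeBorder(cv2.resize(t,(400,252)),0,48,0,0,0)]))
E
```

```text
time: 6.83
position: [674.5, -179.5, 166.3]
ee_rot: [[-0.102, 0.995, 0.0], [0.995, 0.102, 0.0], [0.0, 0.0, -1.0]]
ft_force: [-0.2, -0.6, -0.2]
gripper_width: 70.2
grip_force: 0.0
```

View pics/c3.png

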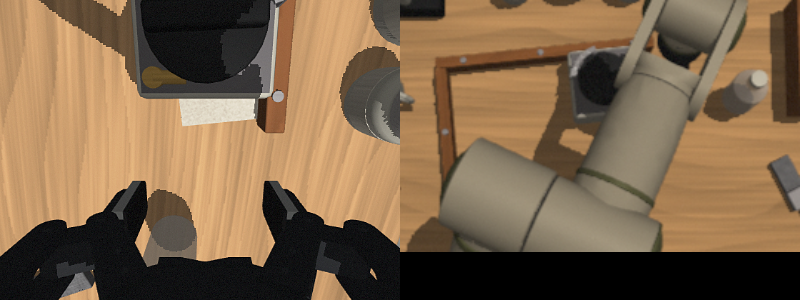

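Run:
```python
from h import *
cm=cam("wrist")
print(ray(cm,[[241,329],[240,300],[238,365]],0).round(), proj(cm,[[641,-331,0],[641,-331,100],[641,-331,130],[641,-331,170]]).round())
k=(560/400,420/300)
e=ray(cm,[[140*1.4,97*1.4],[275*1.4,97*1.4]],76); print("tank edge",e.round(1))
```

```text
[[ 644. -339.    0.]
 [ 640. -305.    0.]
 [ 644. -384.    0.]] [[239. 322.]
 [221. 402.]
 [213. 439.]
 [199. 506.]]
tank edge [[ 609.7 -137.1   76. ]
 [ 735.1 -124.1   76. ]]
```

That is the varnish base, behind the hand and clear. The tank lies flush on the far rail with its near face at y≈-131. I'll lower the tool and push along the rail.

```bash
python3 -m handwheel '[{"slide":[0,0,-4],"turn":0,"fingers":7},{"slide":[0,0,-8],"turn":0,"fingers":7},{"slide":[0,0,-11],"turn":0,"fingers":7},{"slide":[0,0,-13.1],"turn":0,"fingers":7},{"slide":[0,0,-13.1],"turn":0,"fingers":7},{"slide":[-0.1,1.2,-13.1],"turn":0,"fingers":7},{"slide":[-0.25,2.4,-13.1],"turn":0,"fingers":7},{"slide":[-0.3,3,-13.1],"turn":0,"fingers":7},{"slide":[-0.35,3.5,-13.1],"turn":0,"fingers":7},{"slide":[-0.4,4,-13.1],"turn":0,"fingers":7},{"slide":[-0.45,4.5,-13.1],"turn":0,"fingers":7},{"slide":[-0.5,5,-13.1],"turn":0,"fingers":7},{"slide":[-0.5,5.5,-13.1],"turn":0,"fingers":7},{"slide":[-0.55,6,-13.1],"turn":0,"fingers":7}]'
python3 -m handwheel '[{"slide":[-0.1,0.7,0],"turn":0,"fingers":7},{"slide":[-0.15,1.4,0],"turn":0,"fingers":7},{"slide":[-0.2,2.1,0],"turn":0,"fingers":7},{"slide":[-0.3,2.8,0],"turn":0,"fingers":7},{"slide":[-0.35,3.5,0],"turn":0,"fingers":7},{"slide":[-0.4,4.2,0],"turn":0,"fingers":7},{"slide":[-0.5,4.9,0],"turn":0,"fingers":7},{"slide":[-0.57,5.6,0],"turn":0,"fingers":7},{"slide":[-0.64,6.3,0],"turn":0,"fingers":7},{"slide":[-0.7,7,0],"turn":0,"fingers":7}]'
```

```text
time: 8.1
position: [669.4, -121.5, 37.3]
ee_rot: [[-0.104, 0.995, 0.002], [0.995, 0.104, -0.005], [-0.005, 0.002, -1.0]]
ft_force: [-2.9, -9.4, 4.3]
gripper_width: 70.3
grip_force: 4.8
time: 8.93
position: [662.0, -51.5, 37.1]
ee_rot: [[-0.104, 0.995, 0.001], [0.995, 0.104, -0.004], [-0.005, 0.001, -1.0]]
ft_force: [-4.2, -12.5, 6.6]
gripper_width: 70.0
grip_force: 5.7
```

```bash
python3 -m handwheel '[{"slide":[-0.08,0.8,0],"turn":0,"fingers":7},{"slide":[-0.16,1.6,0],"turn":0,"fingers":7},{"slide":[-0.24,2.4,0],"turn":0,"fingers":7},{"slide":[-0.33,3.2,0],"turn":0,"fingers":7},{"slide":[-0.41,4,0],"turn":0,"fingers":7},{"slide":[-0.49,4.8,0],"turn":0,"fingers":7},{"slide":[-0.57,5.6,0],"turn":0,"fingers":7},{"slide":[-0.66,6.4,0],"turn":0,"fingers":7},{"slide":[-0.74,7.2,0],"turn":0,"fingers":7},{"slide":[-0.82,8,0],"turn":0,"fingers":7},{"slide":[-0.9,8.8,0],"turn":0,"fingers":7},{"slide":[-0.98,9.6,0],"turn":0,"fingers":7},{"slide":[-1.07,10.4,0],"turn":0,"fingers":7},{"slide":[-1.13,11,0],"turn":0,"fingers":7},{"slide":[-1.16,11.3,0],"turn":0,"fingers":7}]'
python3 - <<'E'
from h import *
t=imaging.capture("top")[110:260,180:355,::-1]
s=imaging.capture("scene")[180:330,210:420,::-1]
cv2.imwrite("pics/c4.png",np.hstack([cv2.resize(t,(400,343)),cv2.resize(s,(400,343))]))
E
```

```text
time: 10.18
position: [650.3, 62.3, 36.9]
ee_rot: [[-0.104, 0.995, 0.001], [0.995, 0.104, -0.003], [-0.004, 0.0, -1.0]]
ft_force: [-4.6, -11.1, 6.6]
gripper_width: 69.9
grip_force: 5.7
```

View pics/c4.png

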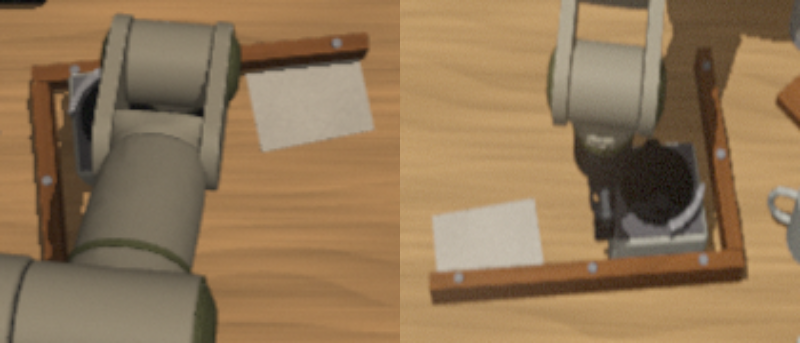

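The tank lies along the far rail, with roughly a 25 mm gap left to the side rail. I'll creep in.

```bash
python3 -m handwheel '[{"slide":[-0.05,0.5,0],"turn":0,"fingers":7},{"slide":[-0.1,1,0],"turn":0,"fingers":7},{"slide":[-0.15,1.5,0],"turn":0,"fingers":7},{"slide":[-0.18,1.8,0],"turn":0,"fingers":7}]' | grep -E "posi|ft"; python3 -m handwheel '[{"slide":[0,0.2,0],"turn":0,"fingers":7},{"slide":[-0.04,0.4,0],"turn":0,"fingers":7}]'| grep -E "posi|ft"
```

```text
position: [648.5, 80.3, 36.7]
ft_force: [-2.1, -10.2, 3.8]
position: [648.2, 83.9, 36.7]
ft_force: [-2.6, -8.7, 4.6]
```

```bash
python3 -m handwheel '[{"slide":[-0.01,0.15,0],"turn":0,"fingers":7},{"slide":[-0.03,0.3,0],"turn":0,"fingers":7}]' | grep -E "posi|ft"; python3 -m handwheel '[{"slide":[0,0.15,0],"turn":0,"fingers":7},{"slide":[-0.02,0.3,0],"turn":0,"fingers":7}]'| grep -E "posi|ft"
```

```text
position: [647.8, 86.8, 36.7]
ft_force: [-3.0, -10.1, 4.7]
position: [647.5, 89.7, 36.7]
ft_force: [-2.7, -11.6, 5.2]
```

```bash
python3 -m handwheel '[{"slide":[-0.01,0.15,0],"turn":0,"fingers":7},{"slide":[-0.03,0.3,0],"turn":0,"fingers":7}]' | grep -E "posi|ft"; python3 -m handwheel '[{"slide":[0,0.15,0],"turn":0,"fingers":7},{"slide":[-0.02,0.2,0],"turn":0,"fingers":7}]'| grep -E "posi|ft"
```

```text
position: [647.4, 91.2, 36.7]
ft_force: [-4.7, -24.2, 5.2]
position: [647.4, 91.1, 36.8]
ft_force: [-4.1, -29.3, 4.6]
```

Seated against both rails, at 29 N. I'll back off, rise and look from above the cap.

```bash
python3 -m handwheel '[{"slide":[0.2,-2,0],"turn":0,"fingers":7},{"slide":[0.4,-4,0],"turn":0,"fingers":7},{"slide":[0.4,-4,4],"turn":-0.1,"fingers":5},{"slide":[0.4,-4,8],"turn":-0.2,"fingers":5},{"slide":[0.4,-4,12],"turn":-0.3,"fingers":5},{"slide":[0.2,-3,16],"turn":-0.42,"fingers":5},{"slide":[0,0,19.6],"turn":-0.54,"fingers":5},{"slide":[-0.4,4,19.6],"turn":-0.66,"fingers":5},{"slide":[-0.8,7,19.6],"turn":-0.78,"fingers":5},{"slide":[-0.8,7,19.6],"turn":-0.9,"fingers":5},{"slide":[-0.8,7,19.6],"turn":-1.02,"fingers":5},{"slide":[-0.8,7,19.6],"turn":-1.14,"fingers":5},{"slide":[-0.8,7,19.6],"turn":-1.26,"fingers":5},{"slide":[-0.8,7,19.6],"turn":-1.38,"fingers":5},{"slide":[-0.8,7,19.6],"turn":-1.5,"fingers":5},{"slide":[-0.8,7,19.6],"turn":-1.571,"fingers":5},{"slide":[-0.8,7,19.6],"turn":-1.571,"fingers":5},{"slide":[-0.8,7,19.6],"turn":-1.571,"fingers":5}]'
python3 - <<'E'
from h import *
im=imaging.capture("wrist");cv2.imwrite("pics/w5.png",im[:,:,::-1])
E
```

```text
time: 12.95
position: [639.0, 166.7, 231.8]
ee_rot: [[0.994, 0.106, 0.001], [0.106, -0.994, 0.0], [0.001, -0.0, -1.0]]
ft_force: [0.1, -0.1, -0.4]
gripper_width: 50.3
grip_force: 0.0
```

View pics/w5.png

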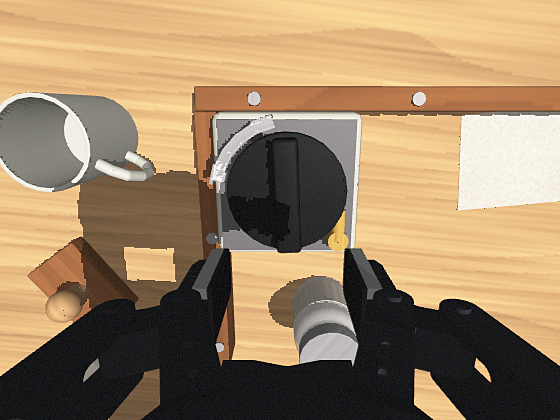

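The tank is flush with both rails (edges at col 214 and row 113). The bar runs from (287,138) to (290,250).

Run:
```python
from h import *
cm=cam("wrist")
r=lambda p,z:ray(cm,p,z)[:,:2].round(1)
a=r([[286,138],[289,251]],116);d=a[0]-a[1];print("bar ends",a,a.mean(0),np.linalg.norm(d),"yaw",np.arctan2(d[1],d[0]))
t=r([[214,113],[361,115],[357,250],[215,250]],76);print("tank",t.tolist(),t.mean(0))
rl=r([[200,110],[540,113]],45);d=rl[0]-rl[1];print("rail yaw",np.arctan2(-d[0],d[1]),rl)
im=cv2.imread("pics/w5.png");g=im.mean(2)
for row in (160,185,200,225,240): print(row,g[row,262:312:2].astype(int).tolist())
```

```text
bar ends [[685.2 171.1]
 [595.6 159.1]] [640.4 165.1] 90.40000000000002 yaw 0.1331363275516476
tank [[695.9, 233.0], [707.4, 110.2], [586.0, 93.8], [571.9, 225.9]] [640.3   165.725]
rail yaw 0.09808677580505619 [[696.  252.2]
 [726.8 -60.8]]
160 [41, 48, 47, 18, 27, 21, 30, 42, 49, 40, 50, 43, 50, 53, 55, 51, 57, 36, 32, 51, 51, 49, 48, 54, 50]
185 [41, 39, 47, 49, 24, 19, 15, 40, 47, 42, 42, 42, 43, 48, 54, 49, 49, 42, 31, 52, 44, 49, 51, 48, 46]
200 [22, 18, 20, 19, 20, 18, 16, 16, 39, 44, 44, 36, 42, 40, 41, 47, 47, 47, 39, 44, 42, 42, 48, 50, 42]
225 [19, 18, 17, 16, 16, 24, 15, 8, 20, 20, 19, 23, 20, 47, 41, 43, 36, 41, 41, 26, 44, 41, 40, 39, 44]
240 [42, 43, 36, 39, 44, 17, 19, 13, 38, 17, 18, 41, 30, 36, 38, 39, 37, 44, 42, 16, 42, 38, 35, 42, 45]
```

```bash
python3 -m handwheel '[{"slide":[0.1,-0.1,-4],"turn":0.03,"fingers":5},{"slide":[0.1,-0.1,-8],"turn":0.03,"fingers":5},{"slide":[0.1,-0.1,-11],"turn":0.03,"fingers":5},{"slide":[0.1,-0.1,-12.5],"turn":0.03,"fingers":5},{"slide":[0.1,-0.1,-13.1],"turn":0.03,"fingers":5},{"slide":[0.1,-0.1,-13.1],"turn":0.03,"fingers":5}]'
python3 -m handwheel '[{"slide":[0,0,0],"turn":0,"fingers":1.5},{"slide":[0,0,0],"turn":0,"fingers":1.5},{"slide":[0,0,0],"turn":0,"fingers":1.5},{"slide":[0,0,0],"turn":0,"fingers":1.5},{"slide":[0,0,0],"turn":0,"fingers":1.5},{"slide":[0,0,0],"turn":0,"fingers":1.5}]' 60
```

```text
time: 13.5
position: [639.7, 165.5, 99.3]
ee_rot: [[0.991, 0.135, -0.002], [0.135, -0.991, -0.0], [-0.002, -0.0, -1.0]]
ft_force: [-0.8, 0.6, -1.1]
gripper_width: 50.1
grip_force: 0.0
time: 14.0
position: [640.8, 166.5, 102.2]
ee_rot: [[0.991, 0.134, 0.004], [0.134, -0.991, 0.002], [0.004, -0.001, -1.0]]
ft_force: [0.2, 5.7, 5.5]
gripper_width: 18.2
grip_force: 60.5
```

```bash
python3 -m handwheel '[{"slide":[0.1,0.15,0.15],"turn":0,"fingers":1.5},{"slide":[0.15,0.3,0.2],"turn":0,"fingers":1.5},{"slide":[0.15,0.3,0.2],"turn":0,"fingers":1.5}]'
```

```text
time: 14.25
position: [640.9, 167.0, 102.4]
ee_rot: [[0.991, 0.133, -0.003], [0.133, -0.991, -0.003], [-0.003, 0.003, -1.0]]
ft_force: [-5.1, -7.3, 1.8]
gripper_width: 18.4
grip_force: 60.2
```

Braced lightly into the corner. I'll turn toward the first stop without pressing.

```bash
python3 -m handwheel '[{"slide":[0,0,0],"turn":0.05,"fingers":1.5},{"slide":[0,0,0],"turn":0.1,"fingers":1.5},{"slide":[0,0,0],"turn":0.15,"fingers":1.5},{"slide":[0,0,0],"turn":0.2,"fingers":1.5},{"slide":[0,0,0],"turn":0.25,"fingers":1.5},{"slide":[0,0,0],"turn":0.3,"fingers":1.5},{"slide":[0,0,0],"turn":0.35,"fingers":1.5},{"slide":[0,0,0],"turn":0.4,"fingers":1.5},{"slide":[0,0,0],"turn":0.45,"fingers":1.5},{"slide":[0,0,0],"turn":0.5,"fingers":1.5},{"slide":[0,0,0],"turn":0.55,"fingers":1.5},{"slide":[0,0,0],"turn":0.58,"fingers":1.5},{"slide":[0,0,0],"turn":0.58,"fingers":1.5}]'; python3 -c "
from h import *
s=readout.sense();print(s['moment'],s['ft_force'])"
```

```text
time: 15.33
position: [640.5, 168.0, 102.4]
ee_rot: [[0.755, 0.656, -0.003], [0.656, -0.755, -0.001], [-0.003, -0.001, -1.0]]
ft_force: [-7.1, -1.2, 2.5]
gripper_width: 18.8
grip_force: 60.2
[-0.43781155  0.93684109 -0.07965548] [-7.05864379 -1.18614051  2.458297  ]
```

```bash
python3 -m handwheel '[{"slide":[0,0,0],"turn":0.03,"fingers":1.5},{"slide":[0,0,0],"turn":0.06,"fingers":1.5},{"slide":[0,0,0],"turn":0.06,"fingers":1.5}]'; python3 -c "
from h import *
s=readout.sense();print(s['moment'],s['ft_force'])"
```

```text
time: 15.58
position: [640.4, 168.1, 102.3]
ee_rot: [[0.714, 0.7, -0.003], [0.7, -0.714, -0.001], [-0.003, -0.002, -1.0]]
ft_force: [-7.4, -0.8, 2.0]
gripper_width: 18.6
grip_force: 60.2
[-0.36031042  0.95451337 -0.09216543] [-7.4010673  -0.82162013  2.02668595]
```

```bash
python3 -m handwheel '[{"slide":[0,0.1,0],"turn":0.02,"fingers":1.5},{"slide":[0,0.15,0],"turn":0.03,"fingers":1.5},{"slide":[0,0.15,0],"turn":0.03,"fingers":1.5}]'; python3 -c "
from h import *
s=readout.sense();print(s['moment'],s['ft_force'])"
```

```text
time: 15.83
position: [640.4, 168.2, 102.4]
ee_rot: [[0.694, 0.72, -0.004], [0.72, -0.694, -0.003], [-0.005, -0.0, -1.0]]
ft_force: [-7.4, -7.9, 3.0]
gripper_width: 18.5
grip_force: 60.4
[-1.31536471  1.16237357 -0.24800739] [-7.35147824 -7.91682232  2.97738152]
```

```bash
python3 -m handwheel '[{"slide":[0,0,0],"turn":0.02,"fingers":1.5},{"slide":[0,0,0],"turn":0.03,"fingers":1.5},{"slide":[0,0,0],"turn":0.03,"fingers":1.5}]'; python3 -c "
from h import *
s=readout.sense();print(s['moment'],s['ft_force'])"
```

```text
time: 16.08
position: [640.5, 168.2, 102.4]
ee_rot: [[0.674, 0.739, -0.004], [0.739, -0.674, -0.003], [-0.005, -0.001, -1.0]]
ft_force: [-7.5, -7.4, 3.0]
gripper_width: 18.1
grip_force: 61.1
[-1.18054121  1.07703543 -1.12621779] [-7.47496818 -7.39851246  2.99823916]
```

First stop: the moment jumped to 1.1 N·m at a cap turn of about 0.70. I'll ease the torque and let it rest over a second.

```bash
python3 -m handwheel '[{"slide":[0,0,0],"turn":-0.02,"fingers":1.5},{"slide":[0,0,0],"turn":-0.02,"fingers":1.5},{"slide":[0,0,0],"turn":-0.02,"fingers":1.5},{"slide":[0,0,0],"turn":-0.02,"fingers":1.5},{"slide":[0,0,0],"turn":-0.02,"fingers":1.5},{"slide":[0,0,0],"turn":-0.02,"fingers":1.5},{"slide":[0,0,0],"turn":-0.02,"fingers":1.5},{"slide":[0,0,0],"turn":-0.02,"fingers":1.5},{"slide":[0,0,0],"turn":-0.02,"fingers":1.5},{"slide":[0,0,0],"turn":-0.02,"fingers":1.5},{"slide":[0,0,0],"turn":-0.02,"fingers":1.5},{"slide":[0,0,0],"turn":-0.02,"fingers":1.5},{"slide":[0,0,0],"turn":-0.02,"fingers":1.5},{"slide":[0,0,0],"turn":-0.02,"fingers":1.5},{"slide":[0,0,0],"turn":-0.02,"fingers":1.5},{"slide":[0,0,0],"turn":-0.02,"fingers":1.5}]'; python3 -c "
from h import *
s=readout.sense();print(s['moment'],s['ft_force'])
cv2.imwrite('pics/w6.png',np.hstack([imaging.capture('wrist')[...,::-1]]))"
```

```text
time: 17.42
position: [640.4, 168.3, 102.4]
ee_rot: [[0.688, 0.726, -0.004], [0.726, -0.688, -0.003], [-0.005, -0.001, -1.0]]
ft_force: [-7.6, -7.0, 2.9]
gripper_width: 18.2
grip_force: 60.4
[-1.27231033  1.09588575 -0.48605992] [-7.55147227 -6.99875976  2.9416248 ]
```

```bash
python3 -m handwheel '[{"slide":[0,0,-0.2],"turn":0,"fingers":1.5},{"slide":[0,0,-0.4],"turn":0,"fingers":1.5},{"slide":[0,0,-0.6],"turn":0,"fingers":1.5},{"slide":[0,0,-0.8],"turn":0,"fingers":1.5},{"slide":[0,0,-0.8],"turn":0,"fingers":1.5},{"slide":[0,0,-0.8],"turn":0,"fingers":1.5}]' 80; python3 -c "
from h import *
s=readout.sense();print(s['moment'],s['ft_force'])"
```

```text
time: 17.97
position: [640.4, 168.3, 95.4]
ee_rot: [[0.687, 0.727, -0.003], [0.727, -0.687, -0.003], [-0.005, 0.0, -1.0]]
ft_force: [-10.4, -8.3, 10.1]
gripper_width: 17.9
grip_force: 81.3
[-1.37082133  1.584826   -0.06953391] [-10.43182818  -8.33921917  10.09477861]
```

```bash
python3 -m handwheel '[{"slide":[0,0,-0.1],"turn":0,"fingers":1.5},{"slide":[0,0,-0.2],"turn":0,"fingers":1.5},{"slide":[0,0,-0.2],"turn":0.05,"fingers":1.5},{"slide":[0,0,-0.2],"turn":0.1,"fingers":1.5},{"slide":[0,0,-0.2],"turn":0.14,"fingers":1.5},{"slide":[0,0,-0.2],"turn":0.14,"fingers":1.5}]'; python3 -c "
from h import *
s=readout.sense();print(s['moment'],s['ft_force'])"
```

```text
time: 18.47
position: [640.2, 168.5, 93.7]
ee_rot: [[0.577, 0.817, -0.003], [0.817, -0.577, -0.003], [-0.004, -0.001, -1.0]]
ft_force: [-12.9, -6.2, 11.6]
gripper_width: 17.8
grip_force: 81.5
[-1.21170784  1.84247193  0.04686562] [-12.93154039  -6.23052038  11.56546275]
```

It's past the first stop (turn about 0.82, 12 N down). I'll go on to about 1.18.

```bash
python3 -m handwheel '[{"slide":[0,0,0],"turn":0.05,"fingers":1.5},{"slide":[0,0.05,0],"turn":0.1,"fingers":1.5},{"slide":[0,0.05,0],"turn":0.15,"fingers":1.5},{"slide":[0,0.1,0],"turn":0.2,"fingers":1.5},{"slide":[0,0.1,0],"turn":0.25,"fingers":1.5},{"slide":[0,0.1,0],"turn":0.3,"fingers":1.5},{"slide":[0,0.1,0],"turn":0.35,"fingers":1.5},{"slide":[0,0.1,0],"turn":0.38,"fingers":1.5},{"slide":[0,0.1,0],"turn":0.38,"fingers":1.5}]'; python3 -c "
from h import *
s=readout.sense();print(s['moment'],s['ft_force'])"
```

```text
time: 19.22
position: [639.6, 168.9, 93.7]
ee_rot: [[0.234, 0.972, -0.005], [0.972, -0.234, -0.004], [-0.005, -0.004, -1.0]]
ft_force: [-16.1, -10.3, 14.2]
gripper_width: 18.1
grip_force: 81.8
[-1.66193875  2.41096731  0.0434649 ] [-16.14847778 -10.2702575   14.16184659]
```

```bash
python3 -m handwheel '[{"slide":[-0.05,-0.05,0.3],"turn":0,"fingers":1.5},{"slide":[-0.1,-0.05,0.6],"turn":0,"fingers":1.5},{"slide":[-0.15,-0.1,0.9],"turn":0,"fingers":1.5},{"slide":[-0.15,-0.1,1.2],"turn":0,"fingers":1.5},{"slide":[-0.15,-0.1,1.5],"turn":0,"fingers":1.5},{"slide":[-0.15,-0.1,1.5],"turn":0,"fingers":1.5}]'; python3 -c "
from h import *
s=readout.sense();print(s['moment'],s['ft_force'])"
```

```text
time: 19.72
position: [639.5, 168.8, 108.8]
ee_rot: [[0.235, 0.972, -0.001], [0.972, -0.235, -0.002], [-0.003, -0.001, -1.0]]
ft_force: [-6.9, -5.2, 6.2]
gripper_width: 17.7
grip_force: 80.7
[-0.79758098  1.00082598  0.03913041] [-6.93280607 -5.1872067   6.18626537]
```

```bash
python3 -m handwheel '[{"slide":[0,0,0],"turn":0,"fingers":3},{"slide":[0,0,0],"turn":0,"fingers":4},{"slide":[0,0,0],"turn":0,"fingers":4.5},{"slide":[0,0,0.5],"turn":0,"fingers":4.5},{"slide":[0,0,2],"turn":0,"fingers":4.5},{"slide":[0,0,5],"turn":0,"fingers":4.5},{"slide":[0,0,8],"turn":0,"fingers":4.5},{"slide":[0,0,11],"turn":0,"fingers":4.5},{"slide":[0,0,13],"turn":0,"fingers":4.5},{"slide":[0,0,13],"turn":0,"fingers":4.5},{"slide":[0,0,13],"turn":0,"fingers":4.5}]'
python3 - <<'E'
from h import *
cm=cam("wrist");print(readout.sense()["ft_force"])
w=imaging.capture("wrist")[...,::-1];cv2.imwrite("pics/w7.png",w);np.savez("pics/w7",f=cm[0],E=cm[3])
s=imaging.capture("scene")[150:330,200:440,::-1]
cv2.imwrite("pics/c7.png",np.hstack([cv2.resize(w,(480,360)),cv2.resize(s,(320,240))[[*range(240)]+[239]*120]]))
E
```

```text
time: 20.63
position: [640.1, 170.2, 237.9]
ee_rot: [[0.235, 0.972, 0.001], [0.972, -0.235, 0.0], [0.0, 0.001, -1.0]]
ft_force: [-0.1, 0.3, -1.1]
gripper_width: 44.5
grip_force: 0.0
[-0.06596897  0.29499602 -1.11910888]
```

View pics/c7.png

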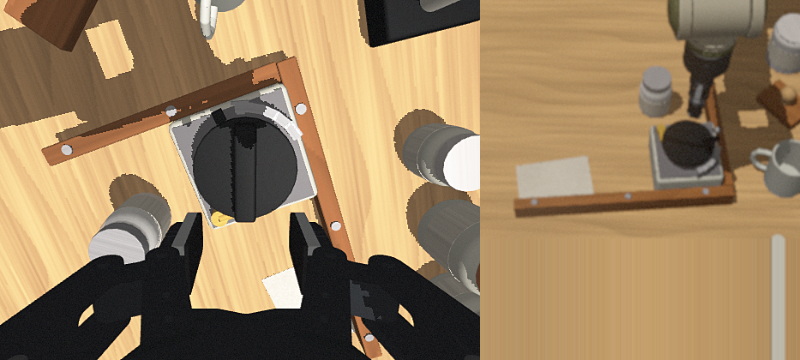

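Run:
```python
from h import *
cm=cam("wrist"); im=cv2.imread("pics/w7.png"); m=(im.max(2)<75).astype(np.uint8); m[258:]=0; m[:110]=0;m[:,:215]=0;m[:,355:]=0
m=cv2.morphologyEx(m,cv2.MORPH_OPEN,np.ones((3,3)))
w=[(r,*np.where(m[r])[0][[0,-1]]) for r in range(160,240,8)]
print([tuple(map(int,x)) for x in w])
best=max(w,key=lambda x:x[2]-x[1])
for z in(98,110,106):
    a=ray(cm,[[best[1],best[0]],[best[2]+1,best[0]]],z);print(z,np.linalg.norm(a[0]-a[1]),a.mean(0))
k=560/480
c=ray(cm,np.array([[170,126],[284,86],[317,192],[213,228]])*k,76)[:,:2];print(c.round(1).tolist(),c.mean(0))
for i in range(4): d=c[(i+1)%4]-c[i];print(np.linalg.norm(d).round(1),np.degrees(np.arctan2(d[1],d[0])).round(1))
r=ray(cm,np.array([[51,164],[275,84],[294,88],[377,352]])*k,45)[:,:2];print(r.round(1).tolist())
```

```text
[(160, 227, 334), (168, 224, 339), (176, 224, 342), (184, 225, 345), (192, 225, 346), (200, 225, 346), (208, 227, 345), (216, 229, 342), (224, 233, 339), (232, 238, 333)]
98 102.33838808820829 [638.96686077 168.67318197  98.        ]
110 97.97160984345913 [639.70359652 171.55720042 110.        ]
106 99.42720259170893 [639.45801794 170.59586094 106.        ]
[[572.7, 220.6], [693.4, 231.7], [706.1, 115.4], [585.3, 100.5]] [639.3828068  167.05965361]
121.1 5.2
116.9 -83.8
121.7 -173.0
120.7 96.0
[[416.3, 209.5], [688.2, 235.5], [707.3, 226.6], [752.8, -152.9]]
```

The tank's sides read 6° yaw, so it is flush. I'll clear the arm and verify cap height and bystanders from the fixed cameras.

```bash
python3 -m handwheel '[{"slide":[0,0,4],"turn":0,"fingers":4.5},{"slide":[0,0,8],"turn":0,"fingers":4.5},{"slide":[-6,-10,9],"turn":0,"fingers":4.5},{"slide":[-34,-57,9],"turn":-0.9,"fingers":4.5},{"slide":[-34,-57,9],"turn":-0.9,"fingers":4.5},{"slide":[-34,-57,9],"turn":-0.9,"fingers":4.5},{"slide":[-34,-57,9],"turn":-0.9,"fingers":4.5},{"slide":[-34,-57,9],"turn":-0.9,"fingers":4.5},{"slide":[-34,-57,9],"turn":-0.9,"fingers":4.5},{"slide":[-34,-57,9],"turn":-0.9,"fingers":4.5},{"slide":[-34,-57,9],"turn":-0.9,"fingers":4.5},{"slide":[-34,-57,9],"turn":-0.9,"fingers":4.5},{"slide":[-34,-57,9],"turn":-0.9,"fingers":4.5},{"slide":[-34,-57,9],"turn":-0.9,"fingers":4.5},{"slide":[-34,-57,9],"turn":-0.9,"fingers":4.5},{"slide":[-34,-57,9],"turn":-0.9,"fingers":4.5},{"slide":[-34,-57,9],"turn":-0.9,"fingers":4.5},{"slide":[-34,-57,9],"turn":-0.9,"fingers":4.5},{"slide":[-34,-57,9],"turn":-0.9,"fingers":4.5}]'|grep -E "posi|time"
python3 - <<'E'
from h import *
t=imaging.capture("top")[...,::-1];s=imaging.capture("scene")[...,::-1];cv2.imwrite("pics/top8.png",t);cv2.imwrite("pics/scene8.png",s)
a=cv2.resize(t[120:220,180:280],(400,400),interpolation=cv2.INTER_CUBIC)
b=cv2.resize(s[210:310,300:400],(400,400),interpolation=cv2.INTER_CUBIC)
cv2.imwrite("pics/c8.png",np.hstack([a,b]))
d=cv2.absdiff(t,cv2.imread("pics/top0.png")).max(2);d=cv2.morphologyEx((d>50).astype(np.uint8),cv2.MORPH_OPEN,np.ones((3,3)))
n,l,st,_=cv2.connectedComponentsWithStats(d);print([x.tolist() for x in st[1:] if x[4]>25])
E
```

```text
time: 22.32
position: [296.7, -404.6, 325.0]
[[229, 139, 17, 8, 101], [200, 142, 51, 53, 1775], [294, 182, 6, 6, 30], [282, 182, 54, 50, 2149], [489, 259, 28, 18, 194], [500, 261, 42, 21, 330], [279, 278, 37, 11, 256], [422, 279, 113, 51, 2461], [368, 284, 49, 13, 414], [342, 289, 15, 9, 64], [196, 295, 47, 102, 2657], [249, 294, 24, 12, 135], [266, 296, 75, 73, 3726], [366, 297, 36, 25, 467], [333, 305, 19, 32, 301], [372, 314, 47, 23, 427], [530, 320, 30, 13, 196], [252, 323, 9, 14, 78], [551, 327, 9, 6, 40], [426, 328, 32, 27, 446], [484, 332, 12, 7, 41], [501, 337, 26, 11, 144], [343, 339, 18, 10, 107], [261, 345, 16, 41, 421], [528, 344, 32, 54, 1343], [426, 349, 43, 26, 285], [290, 351, 59, 64, 1537], [351, 359, 21, 61, 587], [370, 369, 22, 4, 71], [439, 377, 13, 43, 223], [500, 393, 30, 16, 184], [375, 415, 13, 5, 51]]
```

View pics/c8.png

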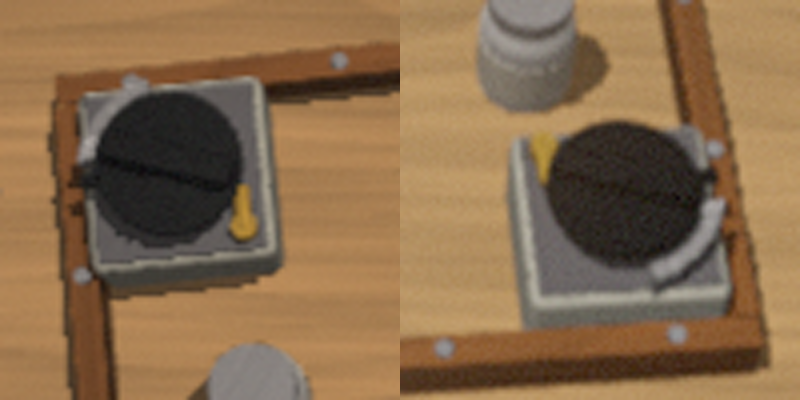

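The tank is flush and the ear (85,180 in the left crop) is clear of the guide. No bystander differs from the first picture. I'll triangulate the cap height before and after as a final check.

Run:
```python
from h import *
def disc(f,c,r):
    im=cv2.imread(f);m=(im.max(2)<85).astype(np.uint8);k=np.zeros_like(m);cv2.circle(k,c,r,1,-1);m&=k
    m=cv2.morphologyEx(cv2.morphologyEx(m,cv2.MORPH_CLOSE,np.ones((5,5))),cv2.MORPH_OPEN,np.ones((9,9)))
    q=max(cv2.findContours(m,0,1)[0],key=cv2.contourArea);return cv2.fitEllipse(cv2.convexHull(q))
def tri(a,b):
    A=[]
    for n,p in(("top",a),("scene",b)):
        cm=cam(n);o=cm[3][:3,3];d=ray(cm,[p],0)[0]-o;A.append((o,d/np.linalg.norm(d)))
    M=sum(np.eye(3)-np.outer(d,d) for o,d in A);v=sum((np.eye(3)-np.outer(d,d))@o for o,d in A);return np.linalg.solve(M,v)
for tf,tc,sf,sc in (("top0",(315,202),"scene0",(263,224)),("top8",(222,161),"scene8",(357,258))):
    a=disc(f"pics/{tf}.png",tc,22);b=disc(f"pics/{sf}.png",sc,23);print(a,b,tri(a[0],b[0]).round(1))
```

```text
((314.5549011230469, 202.3971405029297), (38.46229934692383, 39.26267623901367), 28.806869506835938) ((260.677734375, 221.8697509765625), (31.754613876342773, 37.17587661743164), 99.2315444946289) [525.2 -84.6  88.1]
((221.17666625976562, 161.9641876220703), (37.496341705322266, 41.12724304199219), 42.45750427246094) ((356.02362060546875, 257.90045166015625), (36.58123779296875, 39.36225891113281), 94.52519989013672) [635.  170.5  97.4]
```

```bash
python3 -c "
from bench import env
print(env.close_job())"
```

```text
the job is handed in; nothing more can be done
None
```

I handed the job in at about 22 s: the tank sits flush against both rails, the cap rested about 1.3 s at its first stop, was then pressed and turned to about 1.2 rad, and sprang up. The rise measured about 9 mm against 12 expected, which is within my camera error, and nothing else on the table moved in the before/after pictures.

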